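Lock the shelf handwheel and take off its hub cap

TASK

The drive head of a mobile archive shelf lies on the bench for servicing. Push its lock pin fully home through fork and lug so that the handwheel cannot turn, then unscrew the black cap in the middle of the hub: it may have a right-hand or a left-hand thread and nothing shows which, so try it one way and, if it will not go, the other. Lift the cap off upright and finish still holding it in the gripper, at least 8 cm above where it sat, with the pin left home and the other things on the bench left alone.

Things in the scene. Friction and masses are not known exactly. Their poses are not given: they have to be found in the camera images.
- drive_head: Drive head, fixed, hub axis upright: base plate 210 x 170 mm, blue gear housing, black hub 90 mm wide (top at 125 mm). Three rod arms at 0 and +-120 deg from its +x end in 42 mm black balls, 196 mm out, tops at 159 mm. Origin: on the axis at bench level, z up. A lock fork stands on its -x side (towards the robot), pin axis 85 mm from the hub axis, top at 124 mm.
- spigot (a point): Centre of the hub's top face, 125 mm above the bench, under the cap; turns with the handwheel. Thread: right-hand loosens anticlockwise from above, left-hand clockwise. The right way turns with 0.1 to 0.5 N m; the wrong way it is blocked within 0.1 rad, the torque climbs over 1 N m and the fingers slip round the cap. Free to lift straight off at 1.2 to 1.5 rad of turn; a stop follows at 1.55.
- handwheel (a joint): Turn of the handwheel (hub, arms, lug), rad, 0 at the start with the lug hole in line with the fork, positive anticlockwise from above. Turns easily (0.03 N m), so it follows the cap until the pin is through its lug; then it has about 0.03 rad of play.
- pin_head (a point): Centre of the top of the lock pin's head: round steel head 22 mm across and 10 mm thick on an upright 10 mm shank, captive in the fork. 174 mm above the bench when raised, 134 mm when home.
- lock_pin (a joint): How far the lock pin is pushed down, m: 0 raised (tip still in the upper tine), 0.040 home (head down on the fork). A detent holds it wherever it is left; it takes 6 N or a little more to push straight down. It starts between 0 and 0.006.
- cap: Black round hub cap, 50 to 52 mm across, fluted straight sides, 34 mm tall, 70 to 120 g; on top a raised rib 4 mm high, 34 mm long along its x axis, crossbar at its +x end. Origin: centre of its underside, z up; seated it is 3 mm above the hub's top, its top face at 162 mm. A rubber seal below pushes it up with 20 to 30 N; it may rise up to 2.5 mm per rad of turn, needs no lifting.
- screwdriver: Bystander: screwdriver lying on the bench, to be left alone.
- grease_tin: Bystander: grease tin, 72 mm across, 75 mm tall, to be left alone.
- spare_grip: Bystander: loose black ball grip, 42 mm across, 47 mm tall, to be left alone.
Mind the look-alikes: they are no part of the job. Leave any blue or yellow look-alike of the cap alone.

How it is judged (in metres and radians):
On the way, in this order (a step that is already met when the one before it is completed fails the run):
1. the lock pin is home, with the cap still on (value of joint lock_pin above 0.037 m and z of cap in the frame of spigot below 0.008 m and horizontal distance between cap and spigot below 0.006 m), for 0.2 s.
2. the cap is off its thread, with the pin home (value of joint lock_pin above 0.037 m and z of cap in the frame of spigot above 0.03 m), for 0.1 s.
At the end, for the whole second after the job is handed in: The gripper holds the cap still and upright (within 0.4 rad), its underside at least 75 mm above the hub's top face and not touching the drive head; the lock pin is home (over 37 of 40 mm), the handwheel within 0.1 rad of where it was, and the three bystanders within 30 mm of where they were (z of cap in the frame of spigot above 0.075 m and angle between cap's own z axis and vertical below 0.4 rad and contact force between cap and the fingers above 1 N and contact force between cap and drive_head below 0.1 N and linear speed of cap below 0.03 m/s and value of joint lock_pin above 0.037 m and value of joint handwheel between -0.1 and 0.1 rad and distance of each of screwdriver, grease_tin, spare_grip from where it was at the start of the episode below 0.03 m); the arm keeps its last pose, push and grip.
It fails at once if a bystander was knocked about (distance of any of screwdriver, grease_tin, spare_grip from where it was at the start of the episode above 0.05 m).
It also fails if it takes over 45 s, if anything falls off the work surface, if the arm or the gripper's body presses on something with over 40 N, if the wrist force passes 120 N, or if a joint passes its speed limit or range.

ROBOT

A 6-joint arm with a two-finger parallel gripper is mounted at the origin on the work surface. World frame = base frame: x ahead of the robot, y to its left, z up, the work surface at z = 0. Lengths are in mm, angles in degrees, forces in N, time in s.
With the tool pointing down it reaches from about 350 to 975 mm from the base axis. Payload 17.4 kg.
Tool frame: the origin (TCP) lies at the very end of the fingers, on their centre line; the grasp point (between the pads) lies 19 mm behind it; z points along the fingers, x is the direction in which the jaws open and shut, and the axes are right-handed (so a half turn about z gives the same grasp; the last joint's range is limited). The gripper opens to 85 mm and grips with 20 to 120 N. Pads are 22 mm wide; open, the fingers measure 114 mm over their backs; the gripper's body (76 mm by 85 mm) begins 54 mm behind the grasp point. The pads swing forward as they close: fully open they stand 13 mm farther back than shut.
Start: joints at [73.808, 6.646, 82.598, -0, 90.757, -2.166], TCP at [163.602, 654.879, 231.303] pointing down, gripper open.
Joint ranges: [-162.19, 162.19], [-47.58, 125.68], [4.15, 143.07], [-65.23, 245.23], [0.69, 171.88], [-170.13, 170.13]. Speed limits (degrees/s): [108.29, 108.29, 127.2, 180, 180, 180].

INTERFACE

Orientations are given as [roll, pitch, yaw] about the fixed x, y, z axes, in that order (R = Rz(yaw) Ry(pitch) Rx(roll)).
In Python, from rig import status, viewer, order gives the robot as it stands.
- The arm moves only by the tool arm_command, never from a script. Its argument "moves" is a list that holds one entry, the list of rows, each a list of 6 numbers: the shift along the tool's x, y, z in mm, then the turn, a rotation vector about the tool's x, y, z in degrees. A call has 1 to 8 rows; each row shifts and turns the commanded pose from where the row before left it, along the tool's axes as they then stand; what a row does not reach is not made up. A row lasts 1/10 s, in which the tool goes at most 50 mm and 8.59 degrees, less where a joint would pass 70% of its speed; a pose out of reach is approached as far as the arm can. A call with a gripper value outside its range is refused whole. "claw" is the gripper's target within -1 to 1 (fully open at 1, half-way at 0, shut at -1), set as the call begins (left out, the last holds). The fingers move at their own pace and stop on an object; "force" is the grip in N (left out, the last holds). Time passes only in rows, so rows that do not move let the fingers close. It gives the time, the measured TCP pose, the force and the opening at its end, in the units of the state.
- status.get_obs(): the state, without advancing time (a new reading comes with each control period).
- viewer.get_image(name): name is "scene" or "side" or "wrist"; returns the picture (400x640x3 uint8, red, green, blue); there is no depth.
- viewer.camera_info(name): a dict with "mtx" (3x3 intrinsics, pixels), "view" (4x4, takes a point from world to camera coordinates). Camera axes: x right, y down, z forward; pixel columns grow to the right and rows downward; lengths in mm; the calibration is good to about 2 mm. A picture is of the moment at which its call begins: read the wrist's pose just before it. camera_info takes no time and is no camera call; for the wrist camera it gives the pose at the moment of the call.
- order.job_done(): hands the job in, once; it reports no verdict.
The state is a dict: "time": time; "q": joint angles; "joint_vel": joint speeds; "effort": joint torques, N m; "eef_pos": TCP position; "eef_rot": TCP orientation; "ft_force": force on the tool from outside, world axes, zero at the start; "wrist_torque": the same for the moment, N m; "width": finger opening in mm.
Only numpy, scipy, OpenCV 4.12 (cv2) and the standard library are available. Lean on these libraries where they do the work, as an engineer would, in place of code of your own. Each camera call takes 0.05 s, during which the arm holds its last target.

## Working session

There is one attempt and no reset: what is moved stays moved. The work goes in short steps, Python scripts to look and compute and a tool call to move; the robot and the scene stay as the last step left them, time stands still between calls to the robot, and variables do not carry over. Pictures are saved under pics/ and viewed, and the job is handed in when it is done.

Besides the shell and the picture viewer there is one more tool, called after "Call:" by a JSON object that holds its "name" and its "arguments", one argument or row to a line. arm_command: Moves the arm, as the interface text tells. Its arguments: {"type":"object","properties":{"moves":{"type":"array"},"claw":{"type":"number"},"force":{"type":"number"}},"required":["moves"]}

```bash
mkdir -p pics; ls
python3 - <<'E'
from rig import status, viewer
import cv2
print(status.get_obs())
for n in ("scene","side","wrist"):
    i=viewer.camera_info(n); print(n,i["mtx"].round(1).tolist(),i["view"].round(4).tolist())
    cv2.imwrite(f"pics/{n}0.png",viewer.get_image(n)[:,:,::-1])
E
```

```text
pics
{'time': 0.0, 'q': array([ 7.38097553e+01,  6.67360350e+00,  8.26379324e+01,  3.94536053e-05,
        9.07560913e+01, -2.16634530e+00]), 'joint_vel': array([ 0.061277  ,  0.00267494,  0.0779782 ,  0.00850673,  0.08838606,
       -0.07836692]), 'effort': array([ 1.82852844e-03, -7.31972551e+01, -6.32505012e+01,  1.61474322e-04,
        5.89186326e-03,  5.16546891e-06]), 'eef_pos': array([163.52861676, 654.68218608, 230.544611  ]), 'eef_rot': array([-1.79997404e+02,  6.75773238e-02,  7.59761026e+01]), 'ft_force': array([-0.54734502, -0.88545673, -0.33891788]), 'wrist_torque': array([-0.00982597, -0.0281239 , -0.01575362]), 'width': 85.50178892060495}
scene [[362.4, 0.0, 316.2], [0.0, 362.4, 205.2], [0.0, 0.0, 1.0]] [[-0.262, 0.965, 0.0063, 148.4089], [0.7386, 0.2047, -0.6423, -334.4553], [-0.6212, -0.1637, -0.7664, 1387.4132], [0.0, 0.0, 0.0, 1.0]]
side [[394.7, 0.0, 318.4], [0.0, 394.7, 200.8], [0.0, 0.0, 1.0]] [[-0.965, -0.2623, -0.0093, 550.4357], [-0.1352, 0.5272, -0.8389, 187.8138], [0.2249, -0.8083, -0.5441, 915.1738], [0.0, 0.0, 0.0, 1.0]]
wrist [[341.1, 0.0, 323.6], [0.0, 341.1, 195.6], [0.0, 0.0, 1.0]] [[0.2423, 0.9702, -0.0008, -675.161], [0.9324, -0.2326, 0.2766, -36.3593], [0.2682, -0.0678, -0.961, 379.2296], [0.0, 0.0, 0.0, 1.0]]
```

View pics/scene0.png

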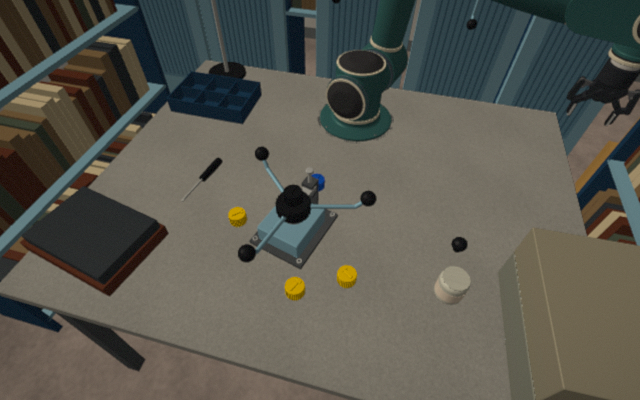

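View pics/side0.png

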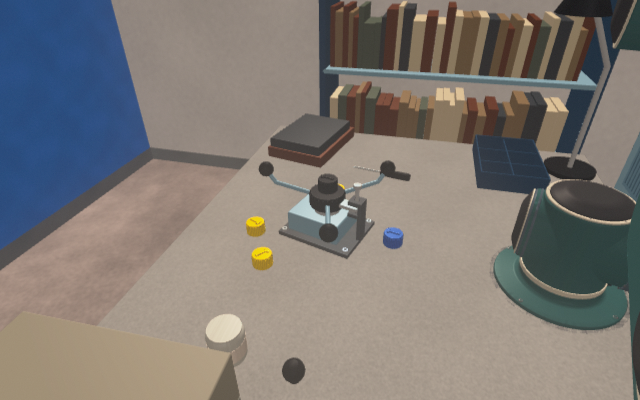

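View pics/wrist0.png

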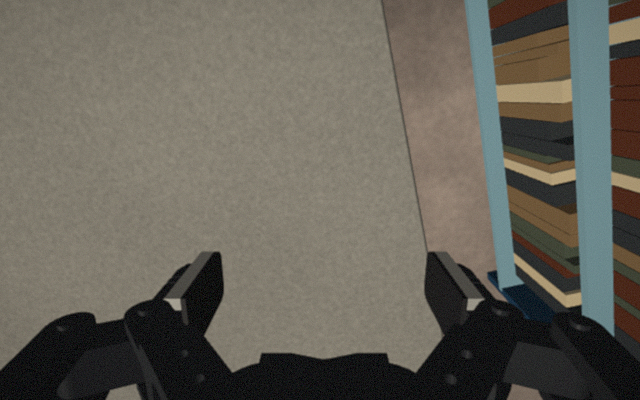

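The black cap sits on the hub, at about scene (293,192) and side (327,182). The blue look-alike is at scene (317,182) and side (393,237). The yellow ones are at scene (237,216), (295,288) and (347,276). Only the black one on the hub fits the description. Next I'll enlarge a crop to confirm.

Run:
```python
import cv2,numpy as np
a=cv2.imread("pics/scene0.png")[140:270,230:390];b=cv2.imread("pics/side0.png")[150:260,250:410]
a=cv2.resize(a,None,fx=4.9,fy=4.9,interpolation=cv2.INTER_CUBIC)[:600];b=cv2.resize(b,None,fx=5,fy=5,interpolation=cv2.INTER_CUBIC)
cv2.imwrite("pics/ca.png",a);cv2.imwrite("pics/cb.png",b)
```

```text
(no output)
```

View pics/ca.png

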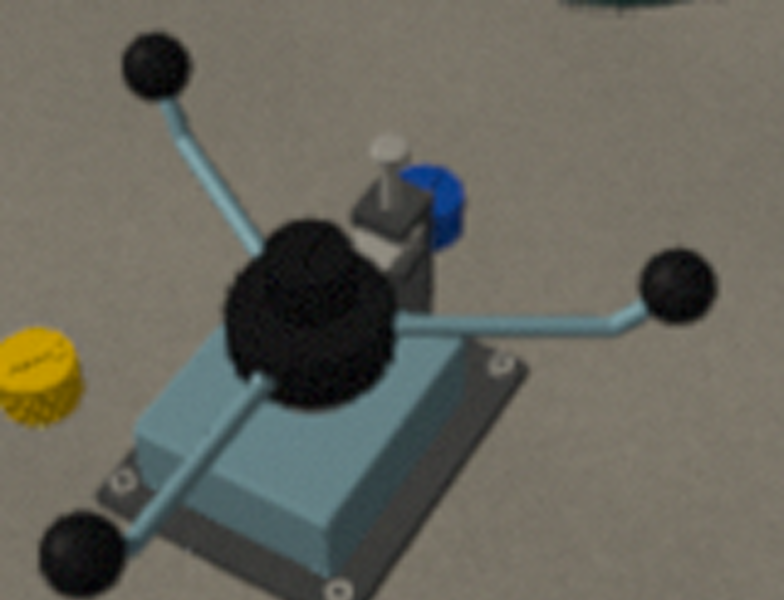

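View pics/cb.png

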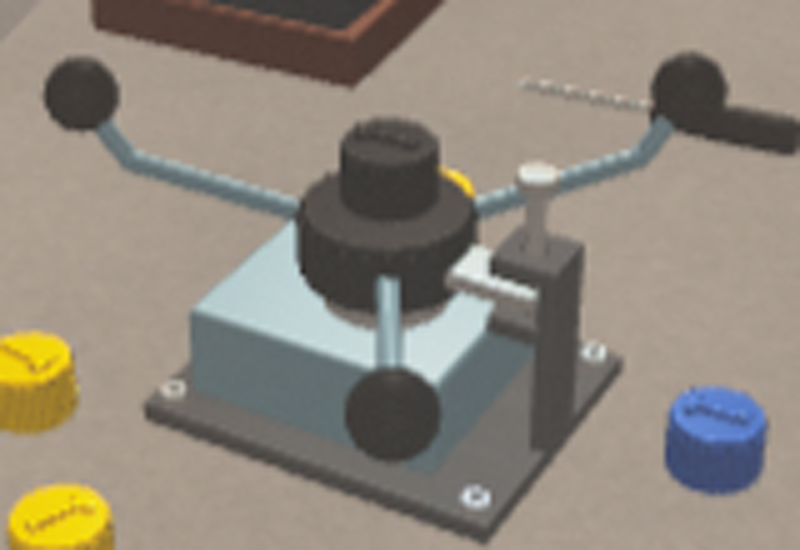

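```bash
cat > h.py <<'E'
import numpy as np
from rig import viewer
def ray(n,px,info=None):
    i=info or viewer.camera_info(n);V=i["view"];K=i["mtx"]
    R=V[:3,:3];c=-R.T@V[:3,3];d=R.T@np.linalg.solve(K,[px[0],px[1],1]);return c,d/np.linalg.norm(d)
def plane(n,px,z,info=None):
    c,d=ray(n,px,info);return c+d*(z-c[2])/d[2]
def tri(obs):
    A=np.zeros((3,3));b=np.zeros(3);rs=[ray(*o) for o in obs]
    for c,d in rs:
        P=np.eye(3)-np.outer(d,d);A+=P;b+=P@c
    p=np.linalg.solve(A,b);return p,[np.linalg.norm(np.cross(p-c,d)) for c,d in rs]
E
python3 - <<'E'
from h import *
B=[((261.8,153.7),(387.8,167.6)),((368.4,198.4),(328.6,232.8)),((246.7,253.1),(266.2,168.8))]
ps=[]
for s,t in B:
    p,r=tri([("scene",s),("side",t)]);ps.append(p);print(p.round(1),np.round(r,1),plane("scene",s,138).round(1),plane("side",t,138).round(1))
c=np.mean(ps,0);print("hub",c.round(1),[ (np.linalg.norm((p-c)[:2]).round(1),np.degrees(np.arctan2(*(p-c)[1::-1])).round(1)) for p in ps])
p,r=tri([("scene",(309.6,170.6)),("side",(357.6,185))]);print("pin",p,r)
d=p-c;print(np.linalg.norm(d[:2]),np.degrees(np.arctan2(d[1],d[0])))
for n,px in (("scene",(459,244)),("side",(294,370))):print("ball",plane(n,px,22))
for n,px in (("scene",(453,273)),("side",(225,330))):print("tin",plane(n,px,75))
for n,px in (("scene",(309,191)),):print("capcentre",plane("scene",(293,191),162),plane("side",(328,178),162))
print("sd",plane("scene",(182,200),10),plane("scene",(217,162),10))
E
```

```text
[ 424.6 -203.5  137. ] [1.2 1.2] [ 427.1 -202.   138. ] [ 423.9 -203.7  138. ]
[512.6 125.1 136.9] [0.6 0.6] [514.3 125.5 138. ] [512.  125.8 138. ]
[ 752.4 -116.5  136. ] [0.4 0.4] [ 753.9 -115.4  138. ] [ 750.8 -113.6  138. ]
hub [563.2 -65.  136.6] [(np.float64(196.0), np.float64(-135.0)), (np.float64(196.7), np.float64(104.9)), (np.float64(196.1), np.float64(-15.2))]
pin [481.47078823 -42.81711626 164.74644125] [np.float64(1.060067871176654), np.float64(1.0600678711766318)]
84.66891914407977 164.83729975705793
ball [508.05614241 388.78756257  22.        ]
ball [510.9231919 384.6932364  22.       ]
tin [639.41737601 361.07120258  75.        ]
tin [644.04966175 373.51931992  75.        ]
capcentre [562.41087131 -63.49197294 162.        ] [561.10794357 -64.95957883 162.        ]
sd [ 558.20200033 -425.479294     10.        ] [ 375.83094151 -395.37885253   10.        ]
```

Hub axis is at (563, −65) with the head yawed about −15°. The pin is at (481, −43). The ball radius came out at 196 mm and the pin radius at 85 mm, both matching the description. I'll close the gripper and travel to above the pin.

```bash
cat >> h.py <<'E'
from scipy.spatial.transform import Rotation as Ro
def to(target,yaw=None):
    from rig import status
    o=status.get_obs();R=Ro.from_euler("xyz",o["eef_rot"],degrees=True)
    d=R.inv().apply(np.array(target)-o["eef_pos"])
    tgt=Ro.from_euler("xyz",[180,0,yaw if yaw is not None else o["eef_rot"][2]],degrees=True)
    print("t",round(o["time"],2),"pos",o["eef_pos"].round(1),o["eef_rot"].round(1),"F",o["ft_force"].round(1),"M",o["wrist_torque"].round(2),"w",round(o["width"],1),"q",o["q"].round(0))
    print("tool shift",d.round(1),"turn",(R.inv()*tgt).as_rotvec(degrees=True).round(1))
E
python3 -c "
from h import *
to([420,-26,260],75)"
```

```text
t 0.15 pos [163.6 654.7 230.7] [-1.8e+02  1.0e-01  7.6e+01] F [ 0.2 -0.1 -0.6] M [-0.06 -0.    0.03] w 85.4 q [74.  7. 83.  0. 91. -2.]
tool shift [-598.3  413.8  -28.8] turn [-0.   0.1  1. ]
```

Call:
{"name": "arm_command", "arguments": {
  "moves": [
    [[-20,14,-2,0,0,0],[-37,26,-2,0,0,0],[-38,26,-2,0,0,0],[-38,26,-2,0,0,0],[-38,26,-2,0,0,0],[-38,26,-2,0,0,0],[-38,26,-2,0,0,0],[-38,26,-2,0,0,0]]
  ],
  "claw": -1,
  "force": 60
}}

```text
time: 0.95
eef_pos: [284.7, 329.1, 247.2]
eef_rot: [180.0, -0.0, 76.0]
ft_force: [0.6, 0.8, 0.8]
width: -0.1
```

Call:
{"name": "arm_command", "arguments": {
  "moves": [
    [[-38,26,-2,0,0,0],[-38,26,-2,0,0,0],[-38,26,-2,0,0,0],[-38,26,-2,0,0,0],[-38,26,-2,0,0,0],[-38,26,-2,0,0,0],[-38,26,-2,0,0,0],[-38,26,-2,0,0,1]]
  ]
}}

```text
time: 1.75
eef_pos: [412.9, -16.5, 263.5]
eef_rot: [180.0, -0.0, 75.0]
ft_force: [0.8, 1.5, 0.0]
width: -0.2
```

Run:
```python
from h import *
import cv2,pickle
i=viewer.camera_info("wrist");im=viewer.get_image("wrist")
pickle.dump(i,open("w1.pkl","wb"));cv2.imwrite("pics/w1.png",im[:,:,::-1])
to([481,-43,200],75)
V=i["view"];K=i["mtx"]
for p in ([481.2,-42.9,170],[563.2,-65,162]):
    c=V[:3,:3]@p+V[:3,3];print((K@c/c[2])[:2])
```

```text
t 1.8 pos [414.3 -21.5 263.3] [1.80e+02 1.00e-01 7.46e+01] F [-1.5 -0.7 -2.3] M [-0.05  0.04  0.03] w -0.3 q [ -6. -27. 109.  -0.  98. -81.]
tool shift [-3.  69.9 63.3] turn [ 0.   0.1 -0.3]
[313.01933829 287.14633862]
[314.05839584 368.31639312]
```

View pics/w1.png

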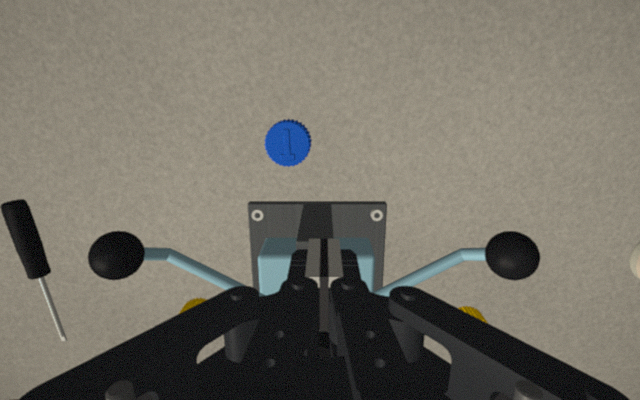

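The wrist camera looks back towards the robot, so the fingers hide the pin. The two balls at (117,255) and (513,255) can still serve as a cross-check.

Run:
```python
from h import *
import pickle
i=pickle.load(open("w1.pkl","rb"))
a=plane("wrist",(117,255),138,i);b=plane("wrist",(513,255),138,i);print(a,b)
# plate corner screws not given; expected midpoint of the two balls:
m=(a+b)/2;u=np.array([np.cos(np.radians(164.9)),np.sin(np.radians(164.9)),0])
print("hub",m-u*98,"pin",m-u*13, "bearing",np.degrees(np.arctan2(*(b-a)[1::-1]))-90, np.linalg.norm(b-a))
to([482,-43,190],75)
```

```text
[ 425.45933913 -203.9970221   138.        ] [514.25347211 126.17452045 138.        ]
hub [564.47272345 -64.44069267 138.        ] pin [482.40754982 -42.29780944 138.        ] bearing -15.052596858759728 341.9029768213793
t 1.8 pos [414.3 -21.5 263.3] [1.80e+02 1.00e-01 7.46e+01] F [-1.5 -0.7 -2.3] M [-0.05  0.04  0.03] w -0.3 q [ -6. -27. 109.  -0.  98. -81.]
tool shift [-2.7 70.9 73.3] turn [ 0.   0.1 -0.3]
```

All views agree. I'll move above the pin at z≈190 and check from the side.

Call:
{"name": "arm_command", "arguments": {
  "moves": [
    [[-1,18,10,0,0,0],[-1,27,20,0,0,0],[0,18,25,0,0,0],[0,8,18,0,0,0],[0,0,0,0,0,0]]
  ]
}}

```text
time: 2.3
eef_pos: [480.4, -34.9, 187.4]
eef_rot: [-179.7, 0.0, 75.0]
ft_force: [-0.2, 0.1, 0.9]
width: -0.1
```

Run:
```python
from h import *
import cv2
to([482,-42.6,174],75)
b=viewer.get_image("side")[120:260,270:430,::-1];a=viewer.get_image("scene")[110:250,230:390,::-1]
cv2.imwrite("pics/s2.png",cv2.resize(np.hstack([a,b]),None,fx=2.5,fy=2.5,interpolation=cv2.INTER_CUBIC))
```

```text
t 2.3 pos [480.4 -34.9 187.4] [-179.7    0.    75. ] F [-0.2  0.1  0.9] M [0.03 0.06 0.05] w -0.1 q [ -7. -17. 109.  -0.  89. -82.]
tool shift [-7.   3.7 13.4] turn [-0.3  0.  -0. ]
```

View pics/s2.png

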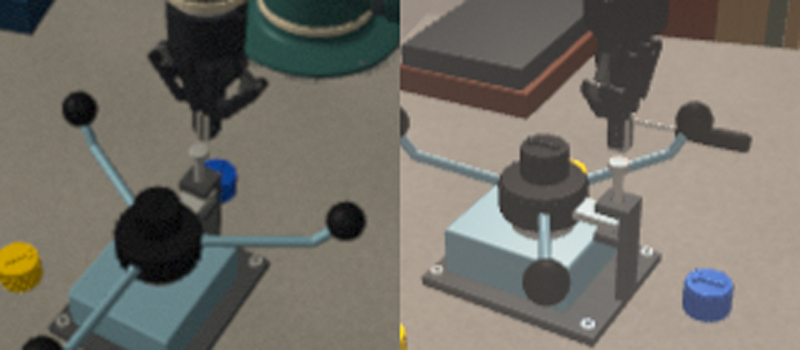

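The arm lags, and its y is 7 mm off. I'll correct and descend to contact.

Call:
{"name": "arm_command", "arguments": {
  "moves": [
    [[-5,3,0,0,0,0],[0,0,3,0,0,0],[0,0,0,0,0,0]]
  ]
}}

```text
time: 2.7
eef_pos: [482.4, -40.5, 187.7]
eef_rot: [180.0, -0.0, 75.0]
ft_force: [-0.7, -0.1, -0.1]
width: -0.1
```

Run:
```python
from h import *
to([482,-42.6,174],75)
```

```text
t 2.7 pos [482.4 -40.5 187.7] [180.  -0.  75.] F [-0.7 -0.1 -0.1] M [ 0.02  0.05 -0.03] w -0.1 q [ -8. -17. 109.   0.  88. -83.]
tool shift [-2.1  0.2 13.7] turn [ 0. -0. -0.]
```

Call:
{"name": "arm_command", "arguments": {
  "moves": [
    [[-2,0,8,0,0,0],[0,0,8,0,0,0],[0,0,8,0,0,0],[0,0,4,0,0,0],[0,0,0,0,0,0]]
  ]
}}

```text
time: 3.2
eef_pos: [481.7, -42.3, 158.5]
eef_rot: [-179.9, 0.0, 75.0]
ft_force: [0.7, 0.3, -0.1]
width: -0.4
```

Run:
```python
from h import *
import cv2
to([482,-42.6,134],75)
b=viewer.get_image("side")[120:260,270:430,::-1];a=viewer.get_image("scene")[110:250,230:390,::-1]
cv2.imwrite("pics/s3.png",cv2.resize(np.hstack([a,b]),None,fx=2.5,fy=2.5,interpolation=cv2.INTER_CUBIC))
```

```text
t 3.2 pos [481.7 -42.3 158.5] [-179.9    0.    75. ] F [ 0.7  0.3 -0.1] M [ 0.05 -0.    0.02] w -0.4 q [ -8. -16. 111.   0.  85. -83.]
tool shift [-0.2  0.4 24.5] turn [-0.1  0.  -0. ]
```

View pics/s3.png

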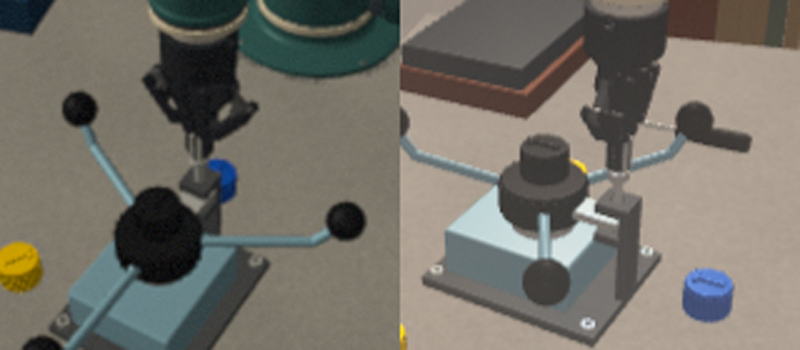

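Call:
{"name": "arm_command", "arguments": {
  "moves": [
    [[0,0,6,0,0,0],[0,0,6,0,0,0],[0,0,6,0,0,0]]
  ]
}}

```text
time: 3.6
eef_pos: [482.2, -42.3, 141.4]
eef_rot: [180.0, -0.0, 75.0]
ft_force: [-0.6, -0.0, 5.4]
width: -0.0
```

Call:
{"name": "arm_command", "arguments": {
  "moves": [
    [[0,0,3,0,0,0],[0,0,3,0,0,0],[0,0,1,0,0,0]]
  ]
}}

```text
time: 3.9
eef_pos: [482.1, -42.3, 134.4]
eef_rot: [180.0, -0.0, 75.0]
ft_force: [-0.5, 0.5, 6.2]
width: 0.1
```

Call:
{"name": "arm_command", "arguments": {
  "moves": [
    [[0,0,0,0,0,0]]
  ]
}}

```text
time: 4.0
eef_pos: [482.1, -42.3, 134.3]
eef_rot: [180.0, -0.0, 75.0]
ft_force: [1.3, 1.0, 2.0]
width: -0.1
```

Run:
```python
from h import *
import cv2
to([482,-42.6,134],75)
b=viewer.get_image("side")[120:260,270:430,::-1];a=viewer.get_image("scene")[110:250,230:390,::-1]
cv2.imwrite("pics/s4.png",cv2.resize(np.hstack([a,b]),None,fx=2.5,fy=2.5,interpolation=cv2.INTER_CUBIC))
```

```text
t 4.0 pos [482.1 -42.3 134.3] [180.  -0.  75.] F [1.3 1.  2. ] M [-0.01 -0.23  0.  ] w -0.1 q [ -8. -15. 112.   0.  83. -83.]
tool shift [-0.3  0.   0.3] turn [ 0. -0. -0.]
```

View pics/s4.png

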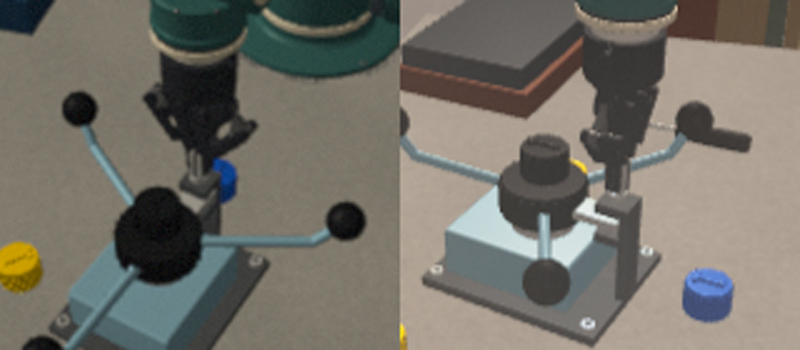

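Pushing takes about 6 N, as described. I'll press gently until the head seats on the fork and the force climbs.

Call:
{"name": "arm_command", "arguments": {
  "moves": [
    [[0,0,1,0,0,0],[0,0,1,0,0,0],[0,0,0,0,0,0],[0,0,0,0,0,0]]
  ]
}}

```text
time: 4.5
eef_pos: [482.2, -42.3, 133.8]
eef_rot: [179.9, -0.0, 75.0]
ft_force: [-7.0, 1.8, 17.9]
width: -0.3
```

It is seated: force rose to 18 N at z 133.8. Next: rise, move over the cap, open, and swing the yaw to mid-range.

Call:
{"name": "arm_command", "arguments": {
  "moves": [
    [[0,0,-15,0,0,0],[0,0,-30,0,0,0],[0,0,-40,0,0,0],[0,15,-15,0,0,8.5],[0,0,0,0,0,8.5],[0,0,0,0,0,8.5],[0,0,0,0,0,8.5],[0,0,0,0,0,8.5]]
  ],
  "claw": 1
}}

```text
time: 5.3
eef_pos: [496.3, -46.2, 232.5]
eef_rot: [-180.0, 0.0, 32.1]
ft_force: [0.8, -0.1, 0.6]
width: 85.2
```

Run:
```python
from h import *
import cv2
to([563.8,-64.8,220],-10)
b=viewer.get_image("side")[120:260,270:430,::-1];a=viewer.get_image("scene")[110:250,230:390,::-1]
cv2.imwrite("pics/s5.png",cv2.resize(np.hstack([a,b]),None,fx=2.5,fy=2.5,interpolation=cv2.INTER_CUBIC))
```

```text
t 5.3 pos [496.3 -46.2 232.5] [-180.     0.    32.1] F [ 0.8 -0.1  0.6] M [0.01 0.03 0.  ] w 85.2 q [ -8. -16. 104.  -0.  92. -40.]
tool shift [47.3 51.6 12.5] turn [-0.   0.  42.1]
```

View pics/s5.png

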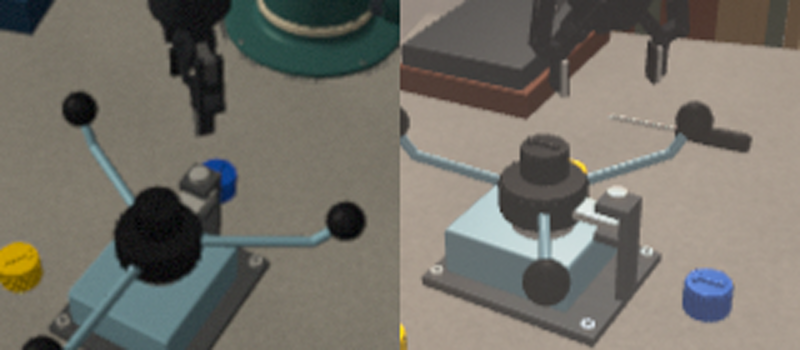

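The pin head is flat on the fork. Now moving over the cap.

Call:
{"name": "arm_command", "arguments": {
  "moves": [
    [[24,26,0,0,0,0],[23,26,0,0,0,0],[0,0,0,0,0,8.5],[0,0,0,0,0,8.5],[0,0,0,0,0,8.5],[0,0,0,0,0,8.5],[0,0,0,0,0,8],[0,0,0,0,0,0]]
  ]
}}

```text
time: 6.2
eef_pos: [563.9, -64.9, 232.4]
eef_rot: [180.0, 0.0, -9.4]
ft_force: [0.4, 0.3, -0.1]
width: 85.2
```

Call:
{"name": "arm_command", "arguments": {
  "moves": [
    [[0,0,0,0,0,0]]
  ]
}}

```text
time: 6.3
eef_pos: [564.0, -64.9, 232.4]
eef_rot: [180.0, 0.0, -9.1]
ft_force: [-0.2, -0.7, 0.1]
width: 85.7
```

Run:
```python
from h import *
import cv2
to([563.8,-64.8,131],-10)
i=viewer.camera_info("wrist");im=viewer.get_image("wrist");cv2.imwrite("pics/w6.png",im[:,:,::-1])
V=i["view"];K=i["mtx"]
for p in ([563.8,-64.8,162],):
    c=V[:3,:3]@p+V[:3,3];print((K@c/c[2])[:2])
```

```text
t 6.3 pos [564.  -64.9 232.4] [180.    0.   -9.1] F [-0.2 -0.7  0.1] M [ 0.   -0.   -0.01] w 85.7 q [-9. -7. 96. -0. 91. -0.]
tool shift [ -0.2  -0.  101.4] turn [0.  0.  0.9]
[322.96876379 208.98822444]
```

View pics/w6.png

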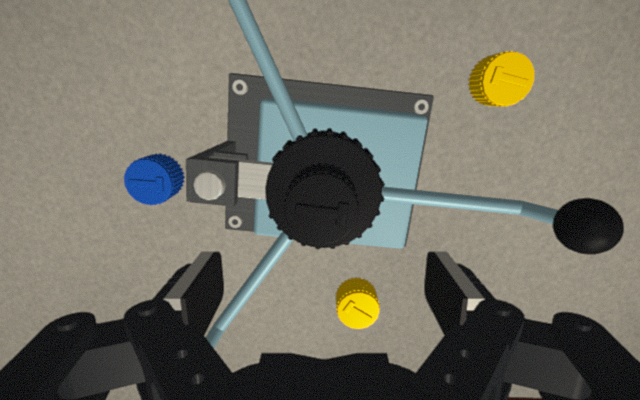

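The cap is at about (323,207), inside the hub at (325,188). A contrast-stretched crop will confirm the centre.

Run:
```python
import cv2,numpy as np
a=cv2.imread("pics/w6.png")[120:260,250:400].astype(float)
a=np.clip(a*5,0,255).astype(np.uint8);a=cv2.resize(a,None,fx=4,fy=4,interpolation=cv2.INTER_CUBIC)
cv2.drawMarker(a,(int((323-250)*4),int((209-120)*4)),(0,0,255));cv2.imwrite("pics/w6c.png",a)
```

```text
(no output)
```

View pics/w6c.png

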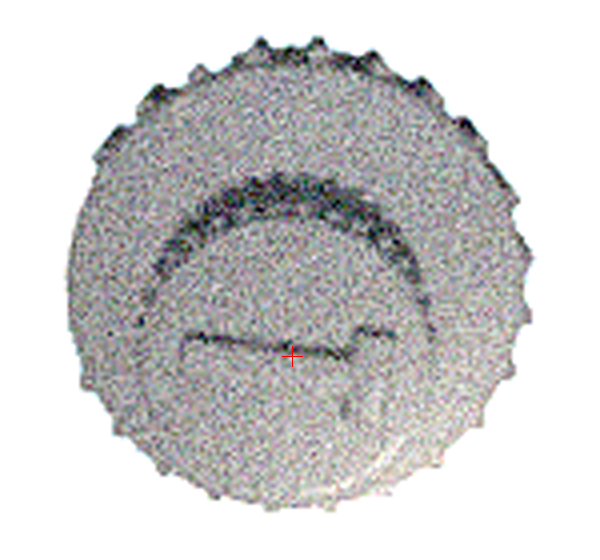

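The centre matches the prediction to about 1 mm. Descending with the jaws open.

Call:
{"name": "arm_command", "arguments": {
  "moves": [
    [[0,0,20,0,0,0],[0,0,30,0,0,0],[0,0,25,0,0,0],[0,0,15,0,0,0],[0,0,7,0,0,0],[0,0,3,0,0,0],[0,0,0,0,0,0]]
  ]
}}

```text
time: 7.05
eef_pos: [564.3, -64.9, 133.0]
eef_rot: [-180.0, -0.0, -9.5]
ft_force: [0.1, -0.9, -0.6]
width: 85.4
```

Call:
{"name": "arm_command", "arguments": {
  "moves": [
    [[0,0,0,0,0,0],[0,0,0,0,0,0],[0,0,0,0,0,0],[0,0,0,0,0,0],[0,0,0,0,0,0]]
  ],
  "claw": -1,
  "force": 60
}}

```text
time: 7.55
eef_pos: [564.3, -65.0, 133.6]
eef_rot: [180.0, -0.1, -9.5]
ft_force: [-1.4, 0.1, 7.3]
width: 49.3
```

Run:
```python
from h import *
import cv2
to([563.8,-64.8,131],-10)
b=viewer.get_image("side")[120:260,250:410,::-1];a=viewer.get_image("scene")[110:250,230:390,::-1]
cv2.imwrite("pics/s7.png",cv2.resize(np.hstack([a,b]),None,fx=2.5,fy=2.5,interpolation=cv2.INTER_CUBIC))
```

```text
t 7.55 pos [564.3 -65.  133.6] [ 1.8e+02 -1.0e-01 -9.5e+00] F [-1.4  0.1  7.3] M [-0.08  0.62 -0.04] w 49.3 q [ -9.  -4. 103.  -0.  81.   0.]
tool shift [-0.5 -0.1  2.6] turn [ 0.  -0.1  0.5]
```

View pics/s7.png

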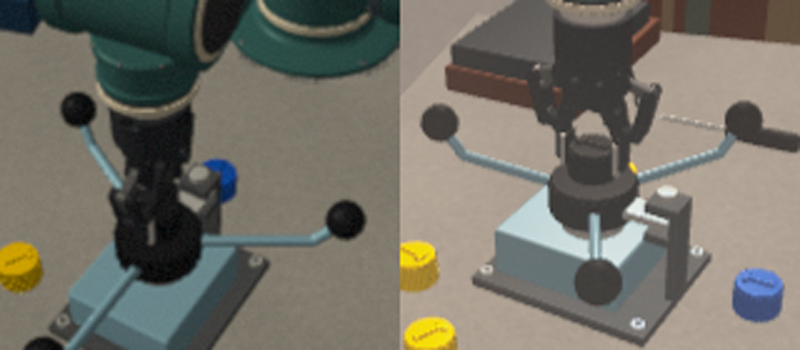

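Cap gripped (width 49 mm). Trying a few degrees anticlockwise first (right-hand thread).

Call:
{"name": "arm_command", "arguments": {
  "moves": [
    [[0,0,0,0,0,-4],[0,0,0,0,0,-4],[0,0,0,0,0,-2],[0,0,0,0,0,0]]
  ]
}}

```text
time: 8.05
eef_pos: [563.7, -64.8, 133.5]
eef_rot: [-180.0, 0.0, 0.5]
ft_force: [-8.0, 3.2, 10.2]
width: 49.0
```

Run:
```python
from h import *
to([563.8,-64.8,131],-10)
```

```text
t 8.05 pos [563.7 -64.8 133.5] [-180.     0.     0.5] F [-8.   3.2 10.2] M [ 0.36  1.56 -1.22] w 49.0 q [ -9.  -4. 103.   0.  81. -10.]
tool shift [0.1 0.  2.5] turn [-0.   0.  10.5]
```

Torque is −1.2 N m after 10°, so that way is blocked. Going back and on clockwise.

Call:
{"name": "arm_command", "arguments": {
  "moves": [
    [[0,0,0,0,0,5],[0,0,0,0,0,5],[0,0,0,0,0,5],[0,0,0,0,0,5],[0,0,0,0,0,5],[0,0,0,0,0,0]]
  ]
}}

```text
time: 8.65
eef_pos: [564.8, -65.0, 134.2]
eef_rot: [-180.0, -0.2, -24.7]
ft_force: [0.0, -0.2, 10.3]
width: 49.5
```

Run:
```python
from h import *
import cv2
to([563.8,-64.8,131],-10)
i=viewer.camera_info("wrist");im=viewer.get_image("wrist")[:,:,::-1];cv2.imwrite("pics/w8.png",im)
```

```text
t 8.65 pos [564.8 -65.  134.2] [-180.    -0.2  -24.7] F [ 0.  -0.2 10.3] M [ 0.09  0.19 -0.03] w 49.5 q [ -9.  -4. 103.   0.  81.  16.]
tool shift [-1.   0.2  3.2] turn [ -0.   -0.2 -14.7]
```

View pics/w8.png

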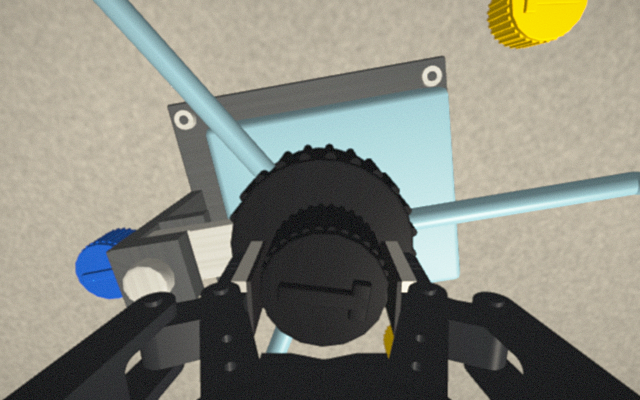

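The cap follows clockwise at low torque, so it is a left-hand thread. Continuing, easing upwards slightly.

Call:
{"name": "arm_command", "arguments": {
  "moves": [
    [[0,0,-0.3,0,0,7.5],[0,0,-0.3,0,0,7.5],[0,0,-0.3,0,0,7.5],[0,0,-0.3,0,0,7.5],[0,0,0,0,0,0]]
  ]
}}

```text
time: 9.2
eef_pos: [564.9, -64.9, 135.4]
eef_rot: [-179.9, -0.1, -54.8]
ft_force: [-0.3, 0.1, 10.2]
width: 49.2
```

```bash
python3 -c "
from h import *
to([564.3,-65,134],-90)"
```

```text
t 9.2 pos [564.9 -64.9 135.4] [-1.799e+02 -1.000e-01 -5.480e+01] F [-0.3  0.1 10.2] M [0.2  0.08 0.02] w 49.2 q [ -9.  -4. 103.   0.  81.  46.]
tool shift [-0.3  0.5  1.4] turn [-0.2 -0.1 35.2]
```

Call:
{"name": "arm_command", "arguments": {
  "moves": [
    [[0,0,-0.3,0,0,7.5],[0,0,-0.3,0,0,7.5],[0,0,-0.3,0,0,7.5],[0,0,-0.3,0,0,7.5],[0,0,0,0,0,5],[0,0,0,0,0,0]]
  ]
}}

```text
time: 9.8
eef_pos: [564.6, -65.0, 136.1]
eef_rot: [-179.9, -0.0, -89.7]
ft_force: [1.3, 0.5, 7.1]
width: 49.4
```

Run:
```python
from h import *
import cv2
to([564.3,-65,134],-95)
im=viewer.get_image("wrist")[:,:,::-1];cv2.imwrite("pics/w9.png",im)
```

```text
t 9.8 pos [564.6 -65.  136.1] [-179.9   -0.   -89.7] F [1.3 0.5 7.1] M [ 0.02 -0.06  0.  ] w 49.4 q [ -9.  -4. 103.  -0.  82.  81.]
tool shift [-0.   0.3  2.1] turn [-0.1 -0.   5.3]
```

View pics/w9.png

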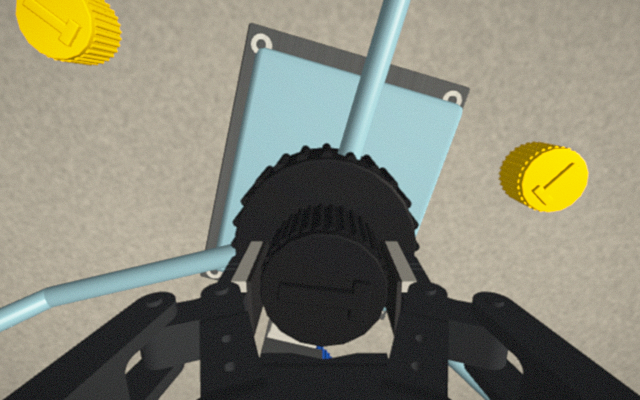

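The cap has turned about 80° with no slip. 5° more, then a gentle lift while watching the force.

Call:
{"name": "arm_command", "arguments": {
  "moves": [
    [[0,0,0,0,0,4],[0,0,0,0,0,2],[0,0,0,0,0,0],[0,0,-2,0,0,0],[0,0,0,0,0,0]]
  ]
}}

```text
time: 10.35
eef_pos: [564.1, -64.9, 137.2]
eef_rot: [-180.0, -0.0, -95.5]
ft_force: [0.8, -0.6, -0.8]
width: 49.4
```

```bash
python3 -c "
from h import *
to([564.3,-65,134],-95)"
```

```text
t 10.35 pos [564.1 -64.9 137.2] [-180.    -0.   -95.5] F [ 0.8 -0.6 -0.8] M [ 0.   -0.01  0.03] w 49.4 q [ -9.  -4. 103.   0.  82.  86.]
tool shift [ 0.1 -0.2  3.2] turn [-0.  -0.  -0.5]
```

Force is about −1 N, which is the cap's weight, so it is free. Lifting it slowly straight up.

Call:
{"name": "arm_command", "arguments": {
  "moves": [
    [[0,0,-3,0,0,0],[0,0,-3,0,0,0],[0,0,-3,0,0,0]]
  ]
}}

```text
time: 10.65
eef_pos: [564.0, -64.9, 146.0]
eef_rot: [-180.0, -0.0, -95.5]
ft_force: [0.4, 0.7, -0.3]
width: 49.1
```

Call:
{"name": "arm_command", "arguments": {
  "moves": [
    [[0,0,-8,0,0,0],[0,0,-15,0,0,0],[0,0,-20,0,0,0],[0,0,-25,0,0,0],[0,0,-20,0,0,0],[0,0,-12,0,0,0],[0,0,0,0,0,0],[0,0,0,0,0,0]]
  ]
}}

```text
time: 11.45
eef_pos: [563.9, -64.8, 245.2]
eef_rot: [180.0, 0.0, -95.5]
ft_force: [0.2, -1.1, -1.0]
width: 49.3
```

Run:
```python
from h import *
import cv2
to([564.3,-65,134],-95)
b=viewer.get_image("side");a=viewer.get_image("scene")
cv2.imwrite("pics/sideF.png",b[:,:,::-1]);cv2.imwrite("pics/sceneF.png",a[:,:,::-1])
b=b[60:260,250:410,::-1];a=a[60:260,230:390,::-1]
cv2.imwrite("pics/sF.png",cv2.resize(np.hstack([a,b]),None,fx=2.5,fy=2.5,interpolation=cv2.INTER_CUBIC))
for n in("scene","side"):
    d=cv2.absdiff(cv2.imread(f"pics/{n}0.png"),cv2.imread(f"pics/{n}F.png")).max(2)>40
    k,l,s,c=cv2.connectedComponentsWithStats(d.astype(np.uint8));print(n,[x.tolist() for x in s[1:] if x[4]>15])
cv2.imwrite("pics/wF.png",viewer.get_image("wrist")[:,:,::-1])
```

```text
t 11.45 pos [563.9 -64.8 245.2] [180.    0.  -95.5] F [ 0.2 -1.1 -1. ] M [ 0.01 -0.   -0.06] w 49.3 q [-9. -7. 95.  0. 92. 86.]
tool shift [ 1.000e-01 -5.000e-01  1.112e+02] turn [ 0.   0.  -0.5]
scene [[268, 0, 16, 18, 199], [286, 0, 46, 39, 435], [390, 0, 23, 48, 585], [409, 0, 13, 41, 199], [500, 0, 6, 4, 16], [507, 0, 6, 6, 25], [513, 0, 24, 14, 229], [534, 0, 28, 21, 414], [559, 14, 5, 9, 21], [627, 16, 13, 27, 152], [287, 20, 18, 46, 573], [244, 35, 87, 74, 2667], [370, 36, 25, 16, 92], [419, 46, 7, 16, 27], [381, 48, 54, 80, 1878], [567, 48, 73, 77, 2044], [407, 51, 4, 8, 20], [333, 52, 11, 13, 41], [416, 66, 5, 11, 17], [375, 70, 15, 23, 112], [325, 78, 41, 42, 318], [328, 103, 13, 13, 67], [259, 107, 61, 70, 2400], [305, 176, 9, 6, 33], [283, 184, 19, 8, 81], [284, 194, 17, 13, 130]]
side [[289, 0, 30, 71, 479], [295, 0, 40, 48, 1071], [332, 0, 231, 60, 7377], [605, 0, 20, 42, 248], [612, 0, 25, 48, 157], [335, 7, 9, 47, 230], [354, 13, 5, 5, 16], [563, 15, 26, 41, 619], [594, 17, 10, 25, 156], [591, 44, 17, 12, 98], [619, 49, 21, 5, 84], [319, 65, 29, 16, 274], [310, 75, 13, 41, 258], [313, 75, 32, 71, 668], [326, 140, 12, 11, 52], [609, 148, 31, 57, 520], [628, 163, 12, 23, 28], [318, 174, 20, 20, 249], [353, 183, 9, 5, 25], [511, 188, 33, 69, 882], [353, 191, 8, 8, 42], [588, 218, 44, 7, 176], [556, 225, 84, 61, 1141], [530, 273, 26, 19, 143], [531, 283, 109, 117, 4885]]
```

View pics/sF.png

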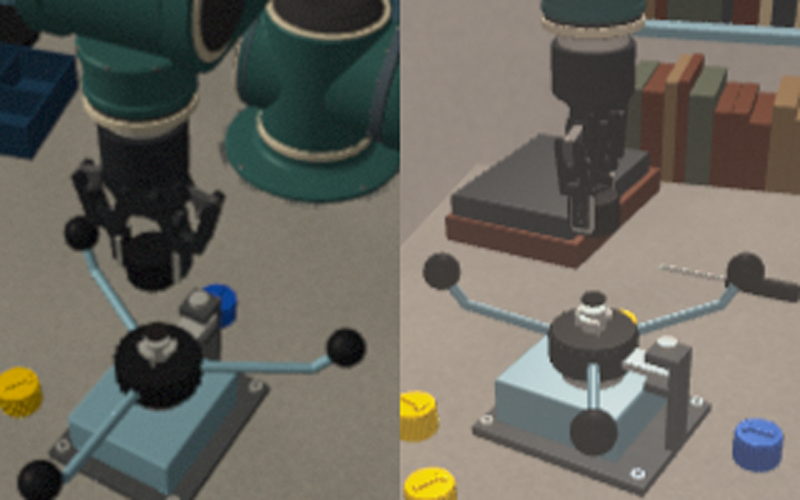

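View pics/wF.png

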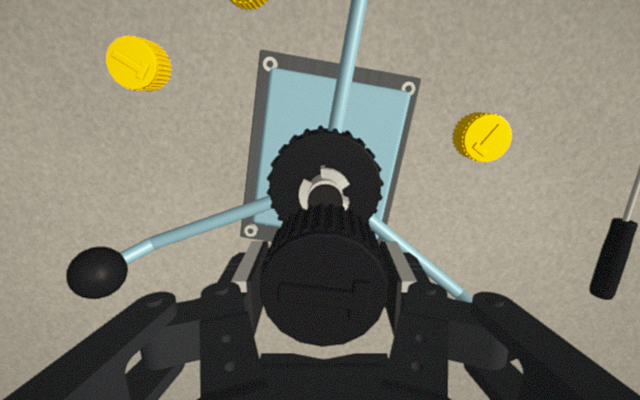

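The cap is off, upright and about 110 mm up. The pin is home, and the before/after image differences show nothing at the bystanders or the balls. Handing in.

Run:
```python
from rig import order,status
import numpy as np
o=status.get_obs();print(o["time"],o["eef_pos"],o["width"],np.abs(o["joint_vel"]).max())
print(order.job_done())
```

```text
11.6 [563.69771762 -64.84959082 244.5235672 ] 49.60693293627664 0.20819679206700611
the job is handed in; nothing more can be done
None
```

I pushed the lock pin home, unscrewed the black cap and lifted it off. I handed in at 11.6 s, with the gripper still holding the cap. No verdict was reported.

- **Pin:** I pushed it down with the closed fingers until the head sat on the fork. The force rose to about 18 N at z ≈ 134 mm, and the last pictures show the head still down.
- **Thread:** Anticlockwise was blocked, with torque reaching 1.2 N m within 10°. The cap therefore has a left-hand thread. I turned it about 86° clockwise at near-zero measured torque.
- **Cap:** It is held upright, about 110 mm above where it sat. The grip width is steady at 49.5 mm, slightly under the stated 50 mm or more. The wrist reads about 1 N, which matches the cap's weight.
- **Rest of the bench:** Comparing the scene and side pictures from before and after shows no change at the handwheel balls, screwdriver, tin or spare grip.

No check failed or disagreed. At the start the arm lagged its commands by about 7 mm, which I corrected before touching the pin.

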